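Switch the pressure gauge into the line

TASK

Put the pressure gauge into the line: while the supply is still shut, push the selector's pointer arm round with a fingertip until it points squarely at the gauge; then push the lever of the shut-off valve all the way open, in line with its pipe. Only push the two arms, gently: do not grip them or force them, and leave the selector on the gauge and all the loose things on the bench where they are.

Things in the scene. Friction and masses are not known exactly. Their poses are not given: they have to be found in the camera images.
- manifold: The selector: a round aluminium plate 310 mm across, 12 mm thick, fixed to the bench, with a steel valve body (72 mm across, 60 mm high) at its centre and, on one side of it, four ports on short pipes (top 39 mm above the bench), 130 mm from the centre, each carrying a fixed fitting. Origin: centre of the underside, on the arm's pivot axis; x points midway between the ports, z up.
- selector_pivot (a point): On the pivot axis of the selector's pointer arm, 87 mm above the bench, at the arm's mid-height. Its x axis runs along the arm to the free, pointed end. The arm is a level dark steel bar 16 mm wide and 14 mm thick (80 to 94 mm above the bench), ending 88 mm from the pivot; hub 38 mm across. It stays where it is left; pushing it takes about 3 N at 75 mm from the pivot.
- selector_aim (a point): Point in the air on the pointer arm's centre line, 130 mm out from the pivot, 87 mm above the bench: where the arm points. Seen from above it lies at the centre of a port when the arm points squarely at that port.
- selector (a joint): Angle of the pointer arm (rad), 0 midway between the ports, growing counterclockwise seen from above, stops at -1.7 and 1.7. The four ports lie at -1.3, -0.55, 0.55 and 1.3. It starts within 0.2 of 0.
- gauge_face (a point): Centre of the upward-looking face, 93 mm above the bench, of the pressure gauge: a round steel dial 50 mm across with a white face and a needle, on a brass stem. It is fixed on one of the selector's four ports (130 mm from the pivot); the others carry a hexagonal plug, a thin hose nipple and a brass cone-topped silencer, no higher than 88 mm.
- valve: The shut-off valve: a brass body (44 mm across, its top 62 mm above the bench) in a straight steel pipe 28 mm thick and 260 mm long, on an aluminium base plate 260 x 110 x 12 mm fixed to the bench. Origin: centre of the underside, on the lever's pivot axis; x along the pipe, z up. The shut lever points to +y, the open one to -x.
- supply_pivot (a point): On the pivot axis of the shut-off valve's lever, 87 mm above the bench, at the lever's mid-height. Its y axis runs along the lever to the free end. The lever is a level dark steel bar 18 mm wide and 14 mm thick (80 to 94 mm above the bench), reaching 100 mm from the pivot; hub 30 mm across. It stays where it is left; pushing it takes about 3.5 N at 75 mm from the pivot.
- supply_end (a point): Free end of the shut-off valve's lever, on its centre line, 100 mm from the pivot, 87 mm above the bench.
- supply (a joint): Angle of the shut-off lever (rad): 0 shut (crosswise to the pipe), growing counterclockwise seen from above, to the stop at 1.571, fully open (in line with the pipe). It starts shut or nearly so, 0 to 0.15.
- spare_nipple: loose brass nipple, 24 mm hexagon, 34 mm tall, standing on the selector's round plate on the side without ports. A bystander; origin at the centre of its underside.
- union_nut: loose steel ring nut, 28 mm across, 14 mm high, lying on the shut-off valve's base plate. A bystander; origin at the centre of its underside.
- mug: loose steel mug, 70 mm across, 85 mm tall, on the bench near the robot. A bystander; origin at the centre of its underside.
- grease_jar: loose jar, 60 mm across, 75 mm tall, on the bench beyond the two valves. A bystander; origin at the centre of its underside.
- screwdriver: loose screwdriver with an orange handle, lying at the right of the bench. A bystander; origin at the centre of its underside.
- wrench: loose steel wrench lying at the left of the bench. A bystander; origin at the centre of its underside.
- tape: loose tape measure, 70 x 35 x 65 mm, at the right of the bench. A bystander; origin at the centre of its underside.

How it is judged (in metres and radians):
On the way, in this order (a step that is already met when the one before it is completed fails the run):
1. the selector points at the gauge while the supply is still shut (horizontal distance between selector_aim and gauge_face below 0.016 m and value of joint supply below 0.35 rad), for 0.3 s.
2. the shut-off lever is fully open (value of joint supply above 1.45 rad), for 0.2 s.
At the end, for the whole second after the job is handed in: The pointer arm points at the gauge within 16 mm at the port (about 7 degrees), the shut-off lever is within 7 degrees of fully open (joint over 1.45 rad), and the selector is at rest (horizontal distance between selector_aim and gauge_face below 0.016 m and value of joint supply above 1.45 rad and not (velocity of joint selector above 0.05 rad/s) and not (velocity of joint selector below -0.05 rad/s)); the robot touches nothing.
It fails at once if the supply is opened (more than 0.35 rad) while the selector is off the gauge (over 20 mm) (value of joint supply above 0.35 rad and horizontal distance between selector_aim and gauge_face above 0.02 m).
It fails at once if an arm is gripped or forced (over 30 N from the fingers) (contact force between the fingers and selector above 30 N or contact force between the fingers and supply above 30 N).
It fails at once if a loose thing is lifted, carried or shifted by more than 30 mm (distance of any of spare_nipple, union_nut, mug, grease_jar, screwdriver, wrench, tape from where it was at the start of the episode above 0.03 m).
It also fails if it takes over 64 s, if anything falls off the work surface, if the arm or the gripper's body presses on something with over 40 N, if the wrist force passes 120 N, or if a joint passes its speed limit or range.

ROBOT

A 6-joint arm with a two-finger parallel gripper is mounted at the origin on the work surface. World frame = base frame: x ahead of the robot, y to its left, z up, the work surface at z = 0. Lengths are in mm, angles in rad, forces in N, time in s.
With the tool pointing down it reaches from about 300 to 875 mm from the base axis. Payload 6.4 kg.
Tool frame: the origin (TCP) lies on the centre line of the jaws, within the pads' length; the fingertips stand 17 mm ahead of it and the grasp point (between the pads) lies 2 mm behind it (arm.tcp_to_tips is the distance from the TCP to the fingertips, in mm); z points along the fingers, y is the line along which they close (so a half turn about z gives the same grasp; the last joint's range is limited). The gripper opens to 85 mm and grips with 20 to 120 N. Pads are 22 mm wide; open, the fingers measure 114 mm over their backs; the gripper's body (76 mm by 85 mm) begins 54 mm behind the grasp point. The pads swing forward as they close: fully open they stand 13 mm farther back than shut.
Start: joints at [-1.363, 0.181, 1.607, -0, 1.354, -0.206], TCP at [231.22, -526.477, 226.288] pointing down, gripper open.
Joint ranges: [-2.99, 2.99], [-0.89, 2.07], [0.3, 2.58], [-1.14, 4.28], [0, 2.63], [-3.12, 3.12]. Speed limits (rad/s): [2.57, 2.57, 3.01, 3.14, 3.14, 3.14].

INTERFACE

Orientations are given as a unit quaternion [w, x, y, z].
In Python, from rig import monitor, cams, close_job, arm gives the robot as it stands.
- The arm moves only by the tool step_arm, never from a script. Its argument "increments" is a list that holds one entry, the list of rows, each a list of 7 numbers: the shift along the tool's x, y, z in mm, then the turn, a rotation vector about the tool's x, y, z in rad, then the opening, from 0 (shut) to 1 (fully open). A call has 1 to 5 rows; each row shifts and turns the commanded pose from where the row before left it, along the tool's axes as they then stand; what a row does not reach is not made up. A row lasts 1/10 s, in which the tool goes at most 50 mm and 8.59 degrees, less where a joint would pass 70% of its speed; a pose out of reach is approached as far as the arm can. A call is refused whole if a number of a shift passes 50 or a number of a turn 0.15, either way. A call with a gripper value outside its range is refused whole. The fingers move at their own pace and stop on an object; "force" is the grip in N (left out, the last holds). Time passes only in rows, so rows that do not move let the fingers close. It gives the time, the measured TCP pose, the force, the opening and the grip force at its end, in the units of the state.
- monitor.sense(): the state, without advancing time (a new reading comes with each control period).
- cams.get_image(name): name is "scene" or "side" or "wrist"; returns a dict with "frame" (480x640x3 uint8, red, green, blue), "camera_matrix" (3x3 intrinsics, pixels), "camera_from_world" (4x4, takes a point from world to camera coordinates). Camera axes: x right, y down, z forward; pixel columns grow to the right and rows downward; lengths in mm; the calibration is good to about 2 mm. A picture is of the moment at which its call begins. There is no depth.
- close_job(): hands the job in; it is judged then, once.
The state is a dict: "time_s": time; "qpos": joint angles; "joint_vel": joint speeds; "joint_efforts": joint torques, N m; "eef_pos": TCP position; "tcp_rot": TCP orientation; "ft_force": force on the tool from outside, world axes, zero at the start; "moment": the same for the moment, N m; "gripper_width": finger opening in mm; "grasp_force": force on a finger pad.
Only numpy, scipy, OpenCV 4.12 (cv2) and the standard library are available. Lean on these libraries where they do the work, as an engineer would, in place of code of your own. Each camera call takes 0.05 s, during which the arm holds its last target. There are 200 camera calls.

## Working session

There is one attempt and no reset: what is moved stays moved. The work goes in short steps, Python scripts to look and compute and a tool call to move; the robot and the scene stay as the last step left them, time stands still between calls to the robot, and variables do not carry over. Pictures are saved under pics/ and viewed, at most 10 in all, crops included, and the job is handed in when it is done.

Besides the shell and the picture viewer there is one more tool, called as a command line: name --argument value ..., lists and objects as JSON in quotes. step_arm: Moves the arm, as the interface text tells. Its arguments: {"type":"object","properties":{"increments":{"type":"array","items":{"type":"array","items":{"type":"array","items":{"type":"number"}}}},"force":{"type":"number"}},"required":["increments"]}

```bash
mkdir -p pics
cat > h.py <<'E'
import numpy as np, cv2
from rig import monitor, cams, close_job, arm
def grab(n,f):
    d=cams.get_image(n); cv2.imwrite('pics/'+f+'.png',d['frame'][:,:,::-1]); np.savez('pics/'+f+'.npz',K=d['camera_matrix'],T=d['camera_from_world']); return d
def load(f):
    z=np.load('pics/'+f+'.npz'); return z['K'],z['T']
def ray(f,u,v):
    K,T=load(f); R,t=T[:3,:3],T[:3,3]; return -R.T@t, R.T@np.linalg.inv(K)@np.array([u,v,1.])
def onz(f,u,v,z):
    c,d=ray(f,u,v); return c+d*(z-c[2])/d[2]
def proj(f,p):
    K,T=load(f); q=K@(T[:3,:3]@np.array(p,float)+T[:3,3]); return q[:2]/q[2]
def tri(f1,p1,f2,p2):
    c1,d1=ray(f1,*p1); c2,d2=ray(f2,*p2)
    s=np.linalg.lstsq(np.c_[d1,-d2],c2-c1,rcond=None)[0]; a=c1+s[0]*d1;b=c2+s[1]*d2
    return (a+b)/2, np.linalg.norm(a-b)
E
python3 - <<'E'
from h import *
for n in('scene','side','wrist'): grab(n,n+'0')
print(monitor.sense())
E
```

```text
{'time_s': 0.15, 'qpos': array([-1.36328354e+00,  1.81363025e-01,  1.60775553e+00,  1.74450375e-05,
        1.35380741e+00, -2.06276590e-01]), 'joint_vel': array([ 0.00027209, -0.00084734, -0.00278568,  0.00066476,  0.00013965,
        0.00119329]), 'joint_efforts': array([ 6.64821346e-04, -4.45260537e+01, -3.51691031e+01, -3.21469342e-04,
        5.79684871e-03,  1.32678935e-05]), 'eef_pos': array([ 231.14236689, -526.03869139,  225.60626884]), 'tcp_rot': array([-6.66661655e-04,  9.78673701e-01,  2.05419919e-01,  8.10466305e-06]), 'ft_force': array([ 0.81373233,  0.22985736, -0.38603035]), 'moment': array([-0.07646486, -0.06761654, -0.01766669]), 'grasp_force': 0.0, 'gripper_width': 85.47305515005122}
```

View pics/scene0.png

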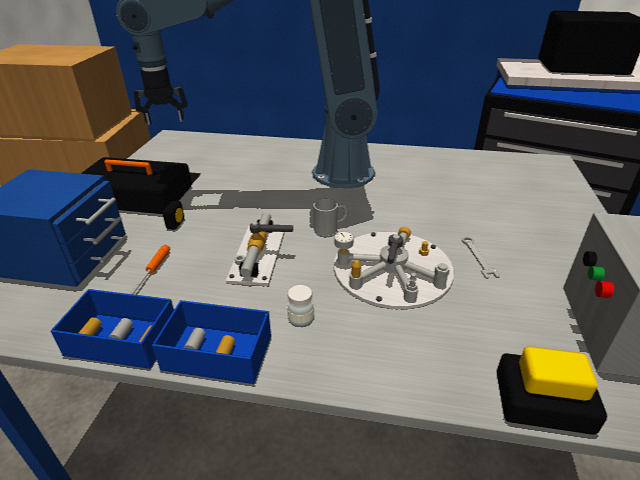

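View pics/side0.png

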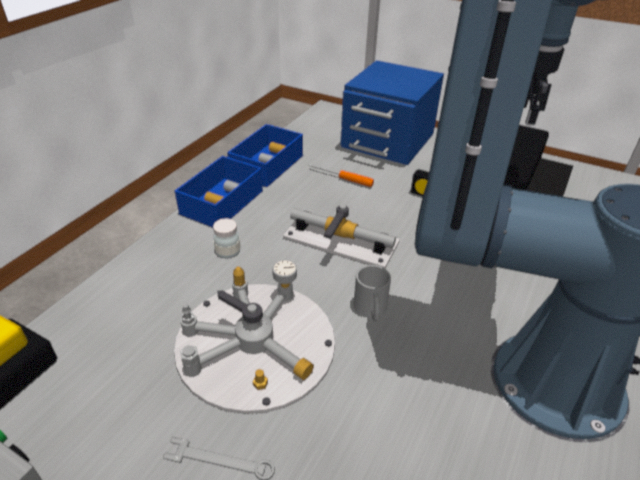

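The scene view shows the gauge at (344,240), the selector hub near (395,252), the lever from (256,227) to (292,229). The side view shows the gauge at (285,270), the hub at (253,313) with the arm to (221,293), and the lever near (341,215). I'll enlarge both views.

Run:
```python
import cv2,numpy as np
a=cv2.imread('pics/scene0.png')[205:310,225:465]; b=cv2.imread('pics/side0.png')[195:405,170:405]
cv2.imwrite('pics/c1.png',cv2.resize(a,None,fx=3.3,fy=3.3,interpolation=cv2.INTER_CUBIC))
cv2.imwrite('pics/c2.png',cv2.resize(b,None,fx=2.8,fy=2.8,interpolation=cv2.INTER_CUBIC))
```

```text
(no output)
```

View pics/c1.png

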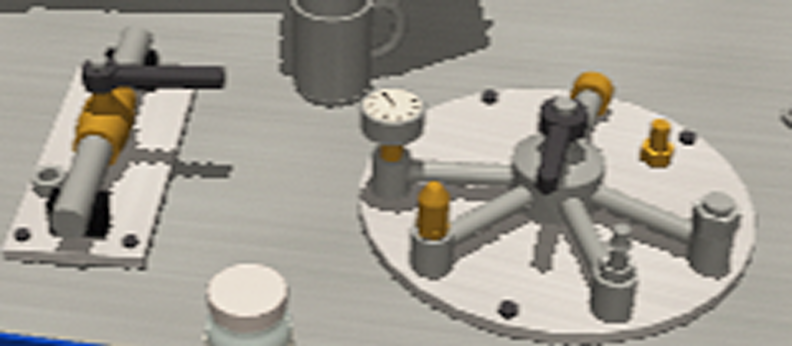

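View pics/c2.png

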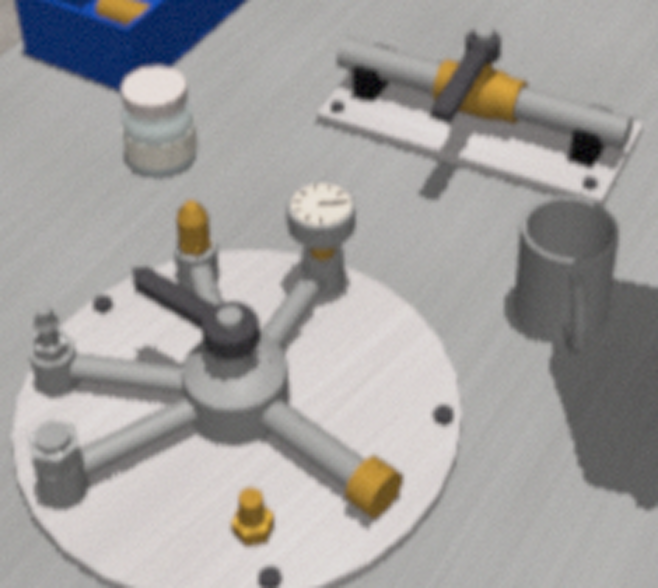

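The crops show the hub at c1 (563,115) and c2 (230,330). The arm tip is at c1 (549,185) and c2 (140,280), and the gauge face at c1 (393,106) and c2 (321,206). The lever hub is at c1 (100,77) and c2 (485,45), with its end at c1 (223,77) and c2 (440,112).

```bash
cat > m.py <<'E'
from h import *
A=lambda u,v:(u/3.3+225,v/3.3+205)
B=lambda u,v:(u/2.8+170,v/2.8+195)
pts=dict(gauge=((393,106),(321,206)),hub=((563,104),(231,317)),tip=((549,182),(140,277)),lhub=((100,74),(485,42)),lend=((223,75),(441,108)),
 sil=((433,186),(192,205)),jar=((247,280),(155,85)),mug=((333,0),(568,227)),nip=((660,123),(251,492)))
for k,(a,b) in pts.items():
    p,e=tri('scene0',A(*a),'side0',B(*b)); print(k,p.round(1),round(e,1), 'z94:',onz('scene0',*A(*a),94)[:2].round(1),onz('side0',*B(*b),94)[:2].round(1))
E
python3 m.py
```

```text
gauge [532.9  72.9  91.5] 0.1 z94: [536.5  73.4] [531.4  75.1]
hub [522.1 201.3 100.6] 0.4 z94: [512.3 201.4] [526.  196.7]
tip [604.  194.6  88.7] 2.3 z94: [612.  195.5] [600.3 197.3]
lhub [ 522.  -165.4   89.2] 3.2 z94: [ 530.9 -161.1] [ 519.5 -161.8]
lend [511.  -67.1  91.8] 3.3 z94: [516.2 -64.7] [509.9 -67.1]
sil [618.4 113.3  85. ] 0.8 z94: [630.3 114.6] [612.  120.5]
jar [733.9   2.5  78. ] 2.8 z94: [750.2   5.6] [719.7  20.4]
mug [372.9  -1.1  85.4] 1.3 z94: [388.    1.9] [369.8   6.7]
nip [458.3 279.9  48.1] 1.9 z94: [525.5 274.1] [437.1 305.7]
```

The selector pivot is near (522,201) and the gauge near (533,73), so the arm turns clockwise through about 80 degrees. The lever pivot is near (522,-165), with its end near (511,-67). Next I'll shut the fingers, square up the tool and travel.

step_arm --increments '[[[0, 0, 0, 0, 0, 0.14, 0], [0, 0, 0, 0, 0, 0.14, 0], [0, 0, 0, 0, 0, 0.134, 0], [0, 0, 0, 0, 0, 0, 0], [0, 0, 0, 0, 0, 0, 0]]]' --force 20

```text
time_s: 0.65
eef_pos: [231.2, -526.3, 226.0]
tcp_rot: [-0.0, 1.0, 0.002, -0.0]
ft_force: [0.2, 0.4, 0.0]
gripper_width: 12.2
grasp_force: 0.0
```

step_arm --increments '[[[21, -45, 0, 0, 0, 0, 0], [21, -45, 0, 0, 0, 0, 0], [21, -45, 0, 0, 0, 0, 0], [21, -45, 0, 0, 0, 0, 0], [21, -45, 0, 0, 0, 0, 0]]]'

```text
time_s: 1.15
eef_pos: [336.7, -299.7, 226.3]
tcp_rot: [0.0, 1.0, 0.001, 0.0]
ft_force: [1.1, -1.0, 0.8]
gripper_width: 0.3
grasp_force: 0.0
```

step_arm --increments '[[[21, -45, 0, 0, 0, 0, 0], [21, -45, 0, 0, 0, 0, 0], [21, -45, 0, 0, 0, 0, 0], [21, -45, 0, 0, 0, 0, 0], [21, -45, 0, 0, 0, 0, 0]]]'

```text
time_s: 1.65
eef_pos: [441.9, -74.6, 226.7]
tcp_rot: [0.0, 1.0, 0.001, 0.001]
ft_force: [1.2, -0.8, 0.5]
gripper_width: -0.0
grasp_force: 0.0
```

step_arm --increments '[[[21, -45, 0, 0, 0, 0, 0], [21, -45, 0, 0, 0, 0, 0], [21, -45, 0, 0, 0, 0, 0], [21, -45, 0, 0, 0, 0, 0], [21, -45, 0, 0, 0, 0, 0]]]'

```text
time_s: 2.15
eef_pos: [546.9, 150.7, 226.4]
tcp_rot: [0.0, 1.0, 0.002, 0.0]
ft_force: [0.5, -1.1, 0.7]
gripper_width: -0.0
grasp_force: 0.0
```

Run:
```python
from h import *
grab('wrist','w1')
for n,p in dict(hub=[522,201,94],gauge=[533,73,93],tip=[604,195,94]).items(): print(n,proj('w1',p).round(0))
```

```text
hub [253. 248.]
gauge [422. 234.]
tip [256. 137.]
```

View pics/w1.png

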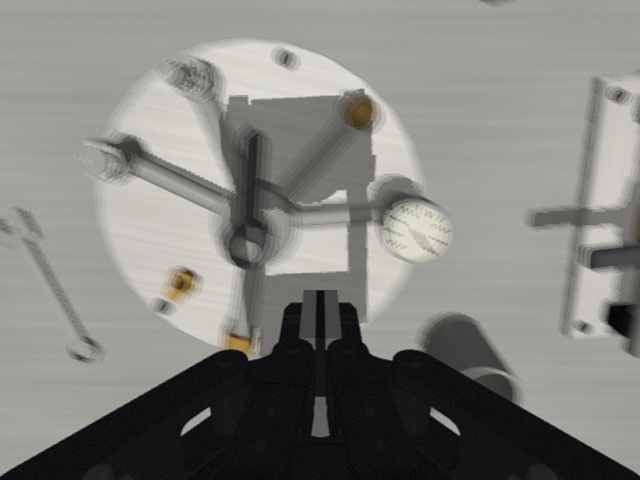

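The wrist view shows the hub at (250,243), the arm tip at (255,137) and the gauge at (418,230). All are within about 4 px of the predictions, so the estimates hold. Next I move behind the arm and lower.

step_arm --increments '[[[20, -45, 0, 0, 0, 0, 0], [21, -44, 0, 0, 0, 0, 0], [0, 0, 40, 0, 0, 0, 0], [0, 0, 40, 0, 0, 0, 0], [0, 0, 20, 0, 0, 0, 0]]]'

```text
time_s: 2.7
eef_pos: [585.0, 237.5, 121.9]
tcp_rot: [0.001, 1.0, 0.002, -0.003]
ft_force: [-0.5, 0.1, 0.2]
gripper_width: -0.1
grasp_force: 0.0
```

step_arm --increments '[[[0, 0, 15, 0, 0, 0, 0], [0, 0, 10, 0, 0, 0, 0], [0, 0, 0, 0, 0, 0, 0], [0, 6, 0, 0, 0, 0, 0], [0, 6, 0, 0, 0, 0, 0]]]'

```text
time_s: 3.2
eef_pos: [588.5, 225.2, 102.9]
tcp_rot: [-0.0, 1.0, 0.0, 0.001]
ft_force: [-0.1, 0.1, -0.6]
gripper_width: -0.2
grasp_force: 0.0
```

step_arm --increments '[[[0, 6, 3, 0, 0, 0, 0], [0, 6, 0, 0, 0, 0, 0], [0, 6, 0, 0, 0, 0, 0], [0, 6, 0, 0, 0, 0, 0], [0, 5, 0, 0, 0, 0, 0]]]'

```text
time_s: 3.7
eef_pos: [587.4, 195.8, 98.4]
tcp_rot: [-0.0, 1.0, -0.0, 0.0]
ft_force: [-0.1, -0.8, -0.8]
gripper_width: 0.1
grasp_force: 0.0
```

step_arm --increments '[[[-1, 8, 0, 0, 0, 0, 0], [-2, 8, 0, 0, 0, 0, 0], [-3, 8, 0, 0, 0, 0, 0], [-4, 8, 0, 0, 0, 0, 0], [-5, 7, 0, 0, 0, 0, 0]]]'

```text
time_s: 4.2
eef_pos: [572.0, 156.7, 98.3]
tcp_rot: [0.0, 1.0, -0.0, -0.0]
ft_force: [-0.5, 0.0, 0.4]
gripper_width: 0.3
grasp_force: 0.0
```

Run:
```python
from h import *
grab('scene','s2'); grab('side','d2')
a=cv2.imread('pics/scene0.png'); a=cv2.imread('pics/s2.png')[195:300,310:465]; b=cv2.imread('pics/d2.png')[195:405,170:405]
a=cv2.resize(a,(390,264),interpolation=2); b=cv2.resize(b,(390,348),interpolation=2)
c=np.zeros((348,790,3),np.uint8); c[:264,:390]=a; c[:,400:]=b; cv2.imwrite('pics/c3.png',c); print(monitor.sense()['ft_force'])
```

```text
[-0.56692379  0.09800218  0.0994198 ]
```

View pics/c3.png

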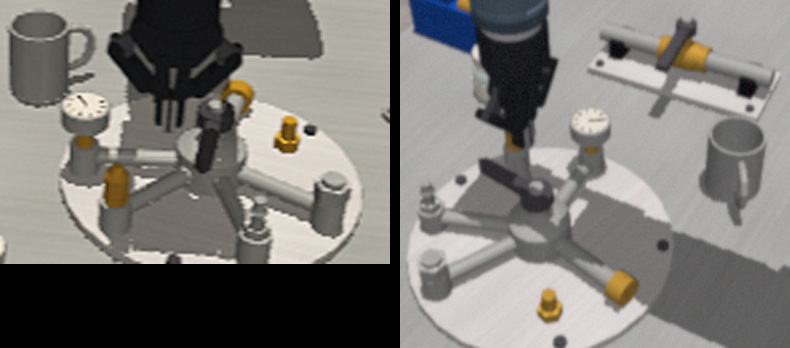

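The pictures show the arm unmoved: it still points at about c3 (205,165). The fingertips are now on its gauge side, so they passed over it. I'll check the tip height.

Run:
```python
from h import *
print(arm.tcp_to_tips, monitor.sense()['eef_pos'])
for z in(81,95,110): print(z,proj('s2',[572,157,z]).round(1),proj('d2',[572,157,z]).round(1))
print(tri('s2',(377.6,246),'d2',(228.4,283.7)))
for i,(f,u) in enumerate((('scene0',1),('s2',2))):
    g=cv2.cvtColor(cv2.imread('pics/%s.png'%f),6)
    print(proj(f,[522,201,94]),proj(f,[604,195,94]))
```

```text
17.0 [571.54388067 156.51860957  98.13497218]
81 [375.9 252.9] [244.9 291.1]
95 [376.3 248.3] [244.4 285.9]
110 [376.7 243.3] [243.8 280.3]
(array([591.93025255, 168.17002254, 110.17869415]), np.float64(18.939231044827967))
[395.30285869 238.67930113] [391.32296705 258.08666416]
[395.30285869 238.67930113] [391.32296705 258.08666416]
```

Run:
```python
from h import *
a=cv2.imread('pics/s2.png')[215:275,345:425]; b=cv2.imread('pics/d2.png')[240:310,200:280]
a=cv2.resize(a,(392,294),interpolation=2); b=cv2.resize(b,(392,343),interpolation=2)
c=np.zeros((343,790,3),np.uint8); c[:294,:392]=a; c[:,398:]=b; cv2.imwrite('pics/c4.png',c)
```

```text
(no output)
```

View pics/c4.png

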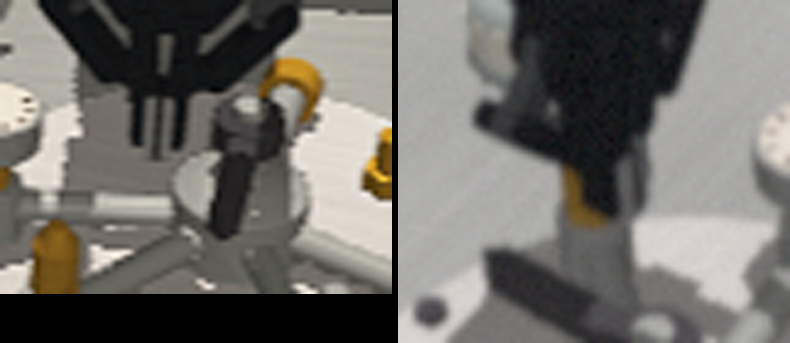

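Triangulating the tips gives z of about 98, roughly the TCP height, so they really stand about 17 mm higher than stated. I'll go back over the arm and come down lower, to TCP z of about 83.

step_arm --increments '[[[0, 0, -20, 0, 0, 0, 0], [8, -36, 0, 0, 0, 0, 0], [8, -40, 0, 0, 0, 0, 0], [0, 0, 20, 0, 0, 0, 0], [0, 0, 15, 0, 0, 0, 0]]]'

```text
time_s: 4.8
eef_pos: [588.2, 234.7, 82.7]
tcp_rot: [-0.0, 1.0, 0.001, 0.0]
ft_force: [-1.2, -0.7, -0.7]
gripper_width: 0.1
grasp_force: 0.0
```

step_arm --increments '[[[0, 5, 0, 0, 0, 0, 0], [0, 5, 0, 0, 0, 0, 0], [0, 5, 0, 0, 0, 0, 0], [0, 5, 0, 0, 0, 0, 0], [0, 5, 0, 0, 0, 0, 0]]]'

```text
time_s: 5.3
eef_pos: [589.1, 208.1, 84.2]
tcp_rot: [-0.001, 1.0, -0.001, 0.001]
ft_force: [0.3, 4.7, 0.7]
gripper_width: -0.0
grasp_force: 2.3
```

step_arm --increments '[[[0, 6, 0, 0, 0, 0, 0], [0, 6, 0, 0, 0, 0, 0], [-1, 8, 0, 0, 0, 0, 0], [-2, 8, 0, 0, 0, 0, 0], [-3, 7, 0, 0, 0, 0, 0]]]'

```text
time_s: 5.8
eef_pos: [582.4, 173.9, 83.5]
tcp_rot: [-0.001, 1.0, -0.0, 0.0]
ft_force: [-0.0, 6.3, -0.9]
gripper_width: 0.0
grasp_force: 2.3
```

step_arm --increments '[[[-4, 7, 0, 0, 0, 0, 0], [-5, 7, 0, 0, 0, 0, 0], [-5, 6, 0, 0, 0, 0, 0], [-5, 6, 0, 0, 0, 0, 0], [0, 0, 0, 0, 0, 0, 0]]]'

```text
time_s: 6.3
eef_pos: [563.3, 146.7, 83.7]
tcp_rot: [0.0, 1.0, -0.0, 0.0]
ft_force: [1.8, 1.0, 0.1]
gripper_width: -0.2
grasp_force: 0.6
```

step_arm --increments '[[[-5, 3, 0, 0, 0, 0, 0], [-4, 3, 0, 0, 0, 0, 0], [-3, 2, 0, 0, 0, 0, 0], [-3, 1, 0, 0, 0, 0, 0], [0, 0, 0, 0, 0, 0, 0]]]'

```text
time_s: 6.8
eef_pos: [547.8, 138.2, 83.3]
tcp_rot: [0.0, 1.0, -0.0, -0.0]
ft_force: [1.7, 1.2, 0.9]
gripper_width: -0.2
grasp_force: 0.6
```

step_arm --increments '[[[10, 0, 0, 0, 0, 0, 0], [15, 0, 0, 0, 0, 0, 0], [0, 0, -40, 0, 0, 0, 0], [0, 0, -50, 0, 0, 0, 0], [0, 0, -50, 0, 0, 0, 0]]]'

```text
time_s: 7.3
eef_pos: [572.8, 138.0, 223.7]
tcp_rot: [0.0, 1.0, -0.0, -0.002]
ft_force: [0.7, -0.3, -0.1]
gripper_width: 0.4
grasp_force: 0.0
```

step_arm --increments '[[[-45, 0, 0, 0, 0, 0, 0], [-45, 0, 0, 0, 0, 0, 0], [-30, 0, 0, 0, 0, 0, 0], [0, 0, 0, 0, 0, 0, 0], [0, 0, 0, 0, 0, 0, 0]]]'

```text
time_s: 7.8
eef_pos: [453.8, 138.3, 223.7]
tcp_rot: [0.0, 1.0, -0.0, 0.0]
ft_force: [1.0, 0.0, 1.5]
gripper_width: 0.0
grasp_force: 0.0
```

Run:
```python
from h import *
grab('wrist','w3'); grab('side','d3'); grab('scene','s3')
print(monitor.sense()['eef_pos'])
a=cv2.imread('pics/w3.png'); b=cv2.imread('pics/d3.png')[195:405,170:405]
c=np.zeros((360,800,3),np.uint8); c[:300,:400]=cv2.resize(a,(400,300)); c[:350,405:796]=cv2.resize(b,(391,350),interpolation=2); cv2.imwrite('pics/c5.png',c)
```

```text
[454.53374062 138.24401098 223.40342867]
```

View pics/c5.png

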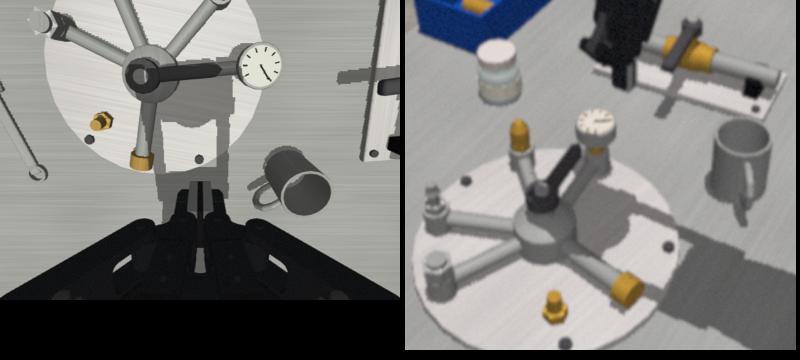

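The wrist view shows the hub at (143,75), the arm tip at (221,69.5) and the gauge at (260,66). The arm points almost squarely at the gauge. I'll check it with numbers and work out the lever too.

Run:
```python
from h import *
P={k:onz('w3',u*1.6,v*1.6,z) for k,u,v,z in(('hub',142,75,99),('tip',221,70,94),('mid',185,72,94),('g',260,66,93))}
for k in P: print(k,P[k].round(1))
an=lambda a,b:np.arctan2(*(P[b]-P[a])[[1,0]])
print(an('hub','tip'),an('hub','g'),an('mid','tip'))
# arm centreline by mask
im=cv2.imread('pics/w3.png'); g=cv2.cvtColor(im,6); m=(g<75).astype(np.uint8); m[180:]=0; m[:,:255]=0; m[:,360:]=0
y,x=np.nonzero(m); l=cv2.fitLine(np.c_[x,y].astype(np.float32),2,0,.01,.01).ravel(); print(len(x),l)
a=onz('w3',l[2]-30*l[0],l[3]-30*l[1],94);b=onz('w3',l[2]+30*l[0],l[3]+30*l[1],94); print(a,b,np.arctan2(b[1]-a[1],b[0]-a[0]))
# valve plate screws in wrist? lever pose
A=lambda u,v:(u/3.3+225,v/3.3+205)
print(onz('scene0',*A(70,215),67),onz('scene0',*A(135,35),67))
```

```text
hub [523.  200.2  99. ]
tip [528.1 115.1  94. ]
mid [526.  154.3  94. ]
g [532.3  72.8  93. ]
-1.510499298742022 -1.4978852201805404 -1.5169370561599482
2563 [  0.867145    -0.49805582 303.64963    111.23956   ]
[518.76969391 167.02168345  94.        ] [538.16864373 131.44819619  94.        ] -1.0715529640901333
[ 673.24173871 -142.97081906   67.        ] [ 428.87426988 -163.52682047   67.        ]
```

The selector is within about 2 mm of the gauge. Now the lever, with the finger on its +x side at a radius of about 72 mm.

step_arm --increments '[[[20, 45, 0, 0, 0, 0, 0], [20, 45, 0, 0, 0, 0, 0], [20, 45, 0, 0, 0, 0, 0], [21, 46, 0, 0, 0, 0, 0], [21, 46, 0, 0, 0, 0, 0]]]'

```text
time_s: 8.45
eef_pos: [556.2, -90.1, 222.9]
tcp_rot: [-0.0, 1.0, -0.0, -0.0]
ft_force: [0.2, 0.2, 1.4]
gripper_width: 0.4
grasp_force: 0.0
```

step_arm --increments '[[[0, 0, 45, 0, 0, 0, 0], [0, 0, 45, 0, 0, 0, 0], [0, 0, 35, 0, 0, 0, 0], [0, 0, 15, 0, 0, 0, 0], [0, 0, 0, 0, 0, 0, 0]]]'

```text
time_s: 8.95
eef_pos: [553.5, -87.3, 80.7]
tcp_rot: [-0.001, 1.0, -0.0, -0.002]
ft_force: [0.7, 0.2, 0.3]
gripper_width: -0.2
grasp_force: 0.0
```

step_arm --increments '[[[-5, 0, 0, 0, 0, 0, 0], [-5, 0, 0, 0, 0, 0, 0], [-5, 0, 0, 0, 0, 0, 0], [-5, 0, 0, 0, 0, 0, 0], [-5, 0, 0, 0, 0, 0, 0]]]'

```text
time_s: 9.45
eef_pos: [530.6, -87.8, 84.5]
tcp_rot: [0.0, 1.0, -0.0, 0.002]
ft_force: [4.5, 0.4, 0.4]
gripper_width: -0.2
grasp_force: 2.0
```

step_arm --increments '[[[-7, 1, 0, 0, 0, 0, 0], [-7, 1, 0, 0, 0, 0, 0], [-7, 2, 0, 0, 0, 0, 0], [-7, 2, 0, 0, 0, 0, 0], [-7, 3, 0, 0, 0, 0, 0]]]'

```text
time_s: 9.95
eef_pos: [494.7, -96.9, 83.6]
tcp_rot: [0.0, 1.0, -0.0, 0.001]
ft_force: [4.7, 0.4, 1.6]
gripper_width: -0.0
grasp_force: 2.1
```

step_arm --increments '[[[-6, 3, 0, 0, 0, 0, 0], [-6, 4, 0, 0, 0, 0, 0], [-6, 4, 0, 0, 0, 0, 0], [-6, 5, 0, 0, 0, 0, 0], [-4, 5, 0, 0, 0, 0, 0]]]'

```text
time_s: 10.45
eef_pos: [465.9, -117.5, 83.0]
tcp_rot: [-0.0, 1.0, -0.0, -0.001]
ft_force: [3.9, 2.6, 0.3]
gripper_width: 0.0
grasp_force: 1.9
```

step_arm --increments '[[[-4, 5, 0, 0, 0, 0, 0], [-3, 5, 0, 0, 0, 0, 0], [-3, 5, 0, 0, 0, 0, 0], [-2, 5, 0, 0, 0, 0, 0], [0, 0, 0, 0, 0, 0, 0]]]'

```text
time_s: 10.95
eef_pos: [454.1, -138.1, 83.0]
tcp_rot: [-0.0, 1.0, -0.0, -0.001]
ft_force: [0.8, 1.1, -0.4]
gripper_width: 0.2
grasp_force: 0.3
```

Now small pushes to the stop.

step_arm --increments '[[[-1, 3, 0, 0, 0, 0, 0], [-1, 3, 0, 0, 0, 0, 0], [0, 2, 0, 0, 0, 0, 0], [0, 2, 0, 0, 0, 0, 0], [0, 0, 0, 0, 0, 0, 0]]]'

```text
time_s: 11.45
eef_pos: [452.2, -147.5, 83.0]
tcp_rot: [-0.0, 1.0, -0.0, -0.001]
ft_force: [-0.8, 2.3, 0.5]
gripper_width: -0.6
grasp_force: 1.1
```

step_arm --increments '[[[0, 1.5, 0, 0, 0, 0, 0], [0, 1, 0, 0, 0, 0, 0], [0, 1, 0, 0, 0, 0, 0], [0, 0, 0, 0, 0, 0, 0]]]'

```text
time_s: 11.85
eef_pos: [452.1, -150.7, 82.9]
tcp_rot: [-0.0, 1.0, -0.0, -0.001]
ft_force: [-1.9, 4.7, 0.5]
gripper_width: 0.3
grasp_force: 2.0
```

step_arm --increments '[[[0, 1, 0, 0, 0, 0, 0], [0, 1, 0, 0, 0, 0, 0], [0, 0, 0, 0, 0, 0, 0]]]'

```text
time_s: 12.15
eef_pos: [452.1, -152.6, 82.9]
tcp_rot: [-0.0, 1.0, 0.0, -0.001]
ft_force: [-2.2, 2.4, 1.3]
gripper_width: 0.2
grasp_force: 2.1
```

step_arm --increments '[[[0, 1, 0, 0, 0, 0, 0], [0, 1, 0, 0, 0, 0, 0], [0, 0, 0, 0, 0, 0, 0]]]'

```text
time_s: 12.45
eef_pos: [452.0, -154.4, 82.9]
tcp_rot: [-0.001, 1.0, 0.0, -0.001]
ft_force: [-3.1, 4.7, 2.6]
gripper_width: 0.0
grasp_force: 2.5
```

step_arm --increments '[[[0, 1, 0, 0, 0, 0, 0], [0, 1, 0, 0, 0, 0, 0], [0, 0, 0, 0, 0, 0, 0]]]'

```text
time_s: 12.75
eef_pos: [451.9, -154.8, 82.8]
tcp_rot: [-0.002, 1.0, -0.0, -0.001]
ft_force: [-3.4, 10.8, 4.9]
gripper_width: -0.3
grasp_force: 5.9
```

Run:
```python
from h import *
grab('wrist','w4'); grab('side','d4')
print(monitor.sense()['ft_force'])
a=cv2.imread('pics/w4.png'); b=cv2.imread('pics/d4.png')[180:280,260:420]
c=np.zeros((300,800,3),np.uint8); c[:300,:400]=cv2.resize(a,(400,300)); c[:244,405:795]=cv2.resize(b,(390,244),interpolation=2); cv2.imwrite('pics/c6.png',c)
```

```text
[-2.57574117 11.99301941  3.8401538 ]
```

View pics/c6.png

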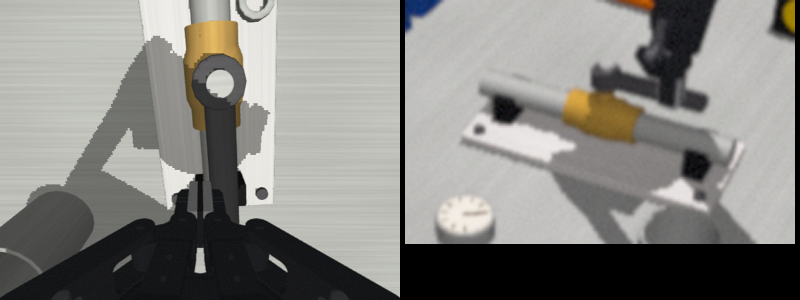

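The lever lies in line with its pipe: hub at (218,83), arm running straight back to (222,200). The force rose to 11 N while the tool stopped advancing, so it is on its stop. I'll retreat.

step_arm --increments '[[[0, -8, 0, 0, 0, 0, 0], [0, -12, 0, 0, 0, 0, 0], [0, 0, -40, 0, 0, 0, 0], [0, 0, -50, 0, 0, 0, 0], [0, 0, -50, 0, 0, 0, 0]]]'

```text
time_s: 13.35
eef_pos: [452.6, -136.5, 224.8]
tcp_rot: [0.0, 1.0, 0.0, -0.0]
ft_force: [1.4, -0.1, 0.1]
gripper_width: 0.1
grasp_force: 0.0
```

step_arm --increments '[[[0, 0, 0, 0, 0, 0, 0], [0, 0, 0, 0, 0, 0, 0], [0, 0, 0, 0, 0, 0, 0]]]'

```text
time_s: 13.65
eef_pos: [452.3, -136.5, 222.2]
tcp_rot: [-0.0, 1.0, -0.0, -0.001]
ft_force: [0.1, 0.4, 0.5]
gripper_width: 0.1
grasp_force: 0.0
```

Run:
```python
from h import *
grab('side','d5'); a=cv2.imread('pics/d5.png')[180:405,170:420]
cv2.imwrite('pics/c7.png',cv2.resize(a,None,fx=2.6,fy=2.6,interpolation=2)); print(monitor.sense()['ft_force'])
```

```text
[ 0.83952209 -0.20534582 -0.37830128]
```

View pics/c7.png

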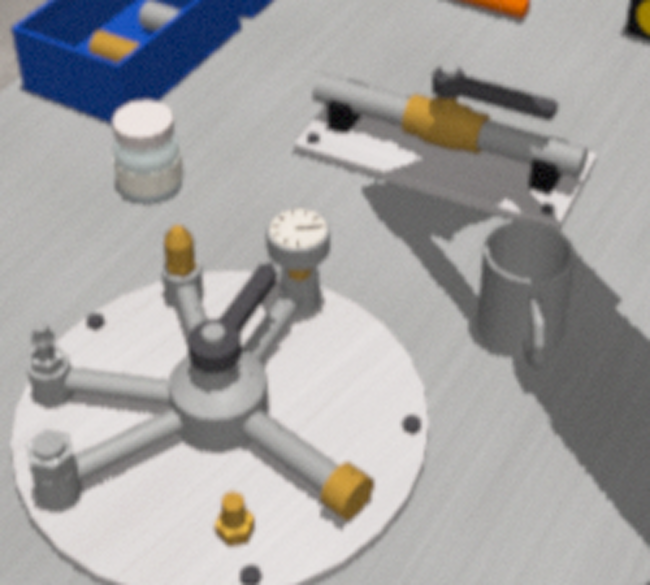

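The lever, from (450,82) to (550,105), is parallel to its pipe. The pointer, from (214,340) to (268,270), aims at the gauge, and the loose things in view stand where they were.

```bash
python3 -c "
from rig import close_job
print(close_job())"
```

```text
the job is handed in; nothing more can be done
None
```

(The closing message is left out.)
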